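# Rock the failed relay module out of the block incubator

## Task

The red-capped relay module on the block incubator has failed: work it out of its tight socket by rocking it gently from side to side, a few degrees each way, until it rises free of its contacts. Do not tug it straight up, because the sprung board under it must not be lifted by 5 mm, and do not tip it far over; then stand it upright in the orange tray without dropping it. Leave the green-capped module plugged in and the other things on the bench where they are.

Things in the scene. Friction and masses are not known exactly. Their poses are not given: they have to be found in the camera images.
- red_mid (a point): Centre (half-way up the housing) of the failed relay module: black box with a red cap, 36 (x) x 48 (y) x 64 (z) mm, about 120 g; x runs along its two contact rows, z up. Plugged in, its underside lies on its socket. Grip the flat y faces (48 mm apart) to rock it about its x axis, towards +y, then -y.
- red_row_left (a point): Middle of the module's contact row at its y = +15 mm, on the underside of the housing, 32 mm below the centre. Brass, 24 mm long (x), 4 mm thick, 12 mm deep: the tips lie 44 mm below the centre. Spring clips hold each row with a dry friction of 9 to 13 N until it has risen 11 mm. Tilting about one row raises the other against that row's friction only; a raised row stays up.
- red_row_right (a point): The same for the contact row at its y = -15 mm.
- green_mid (a point): Centre (half-way up the housing) of the good relay module, same make and size but with a green cap, in the other socket, 74 mm from the red one along the board's x. Either one can be in either socket. It must stay plugged in, within 3 mm.
- board_top (a point): Centre of the relay board at the level of the tops of its two black sockets (60 mm along y, 48 mm along x, 15 mm high, centred 37 mm either way along x on the green board); axes as the modules'. It lies 74 mm above the bench while the board is at rest, and 74 mm is also the level of the undersides of the plugged-in modules.
- board (a joint): How far the relay board is lifted off its rest on its rubber mounts, in m: 0 at rest, up to 0.008. It begins to lift at a pull of about 8 N and rises 1 mm for each 1.8 N more; 0.005 (about 17 N) or more damages it. A straight pull on a module would take 18 to 26 N.
- incubator: Block incubator, fixed: white housing 200 (x) x 290 (y) mm, 56 mm high. Its origin is on the bench, below the centre of the relay board; the housing reaches from y = -90 to +200 mm. On it at y = +97 to +183 mm, x = -70 to +70 mm, is the aluminium heating block with blue tube caps, up to 94 mm above the bench.
- tray: Orange open tray, fixed, 140 (x) x 120 (y) mm, walls 4 mm thick and 24 mm high, floor 4 mm thick. Its origin is the centre of its underside, on the bench.
- tube_rack: Orange tube rack with blue-capped tubes, 75 (x) x 135 (y) x 80 mm high, loose. Origin: centre of its underside.
- tip_box: White pipette-tip box, 85 (x) x 120 (y) x 45 mm high, loose. Origin: centre of its underside.
- reagent: Small jar with a blue cap, 48 mm across, 100 mm high, loose. Origin: centre of its underside.

How it is judged:
On the way:
1. the red module has risen free of its socket, upright (z of red_mid in the frame of board_top above 0.046 m and angle between red_mid's own z axis and vertical below 0.27 rad), for 0.1 s.
At the end, for the whole second after the job is handed in: The red module stands upright (within 6 degrees), at rest and released, on its contacts on the floor of the orange tray; the green module is still plugged in (within 3 mm), and the board is down at rest (within 2 mm) (x of red_mid in the frame of tray between -0.055 and 0.055 m and y of red_mid in the frame of tray between -0.045 and 0.045 m and z of red_mid in the frame of tray between 0.044 and 0.052 m and angle between red_mid's own z axis and vertical below 0.1 rad and linear speed of red_module below 0.02 m/s and z of green_mid in the frame of board_top below 0.035 m and angle between green_mid's own z axis and vertical below 0.08 rad and value of joint board below 0.002 m); the robot touches nothing.
It fails at once if the relay board was pulled up by 5 mm or more (about 17 N) (value of joint board above 0.005 m).
It fails at once if the red module was tipped more than 15 degrees (angle between red_mid's own z axis and vertical above 0.27 rad).
It fails at once if the green module was pulled more than 3 mm or tilted more than 5 degrees (z of green_mid in the frame of board_top above 0.035 m or angle between green_mid's own z axis and vertical above 0.09 rad).
It fails at once if the red module was dropped (fell faster than 0.6 m/s, about 20 mm) (linear speed of red_module above 0.6 m/s and contact force between the fingers and red_module below 0.1 N).
It fails at once if the tube rack, tip box or jar was moved by more than 25 mm (distance of any of tube_rack, tip_box, reagent from where it was at the start of the episode above 0.025 m).
It also fails if it takes over 48 s, if anything falls off the work surface, if the arm or the gripper's body presses on something with over 40 N, if the wrist force passes 120 N, or if a joint passes its speed limit or range.

## Robot

A 6-joint arm with a two-finger parallel gripper is mounted at the origin on the work surface. World frame = base frame: x ahead of the robot, y to its left, z up, the work surface at z = 0. Lengths are in m, angles in rad, forces in N, time in s.
With the tool pointing down it reaches from about 0.275 to 0.875 m from the base axis. Payload 12.5 kg.
Tool frame: the origin (TCP) lies on the centre line of the jaws, within the pads' length; the fingertips stand r.finger_overhang ahead of it and the grasp point (between the pads) lies 3 mm ahead of it (r.finger_overhang is the distance from the TCP to the fingertips, in m); z points along the fingers, y is the direction in which the jaws open and shut (so a half turn about z gives the same grasp; the last joint's range is limited). The gripper opens to 85 mm and grips with 20 to 120 N. Pads are 22 mm wide; open, the fingers measure 114 mm over their backs; the gripper's body (76 mm by 85 mm) begins 54 mm behind the grasp point. The pads swing forward as they close: fully open they stand 13 mm farther back than shut.
Start: joints at [-1.416, 0.351, 1.652, -0, 1.139, -0.085], TCP at [0.131, -0.534, 0.253] pointing down, gripper open.
Joint ranges: [-2.75, 2.75], [-0.79, 2.1], [0.01, 2.65], [-1.57, 4.71], [0.07, 3.14], [-2.87, 2.87]. Speed limits (rad/s): [2.22, 2.22, 2.79, 3.14, 3.14, 3.14].

## Interface

Orientations are given as a unit quaternion [x, y, z, w].
In Python, from cell import r, optics gives the robot as it stands. The module is installed in compiled form; this text tells all that it offers. Calls block until the motion is done:
- r.move_to(position, orientation): joint-space move of the TCP to a pose.
- r.move_linear(position, rot=None, vel=0.15): straight line of the TCP; rot=None keeps the orientation; vel is the mean speed in m/s.
- r.set_joints(angles): joint-space move.
- r.set_gripper(opening, squeeze=None): opening from 0.0 (shut) to 1.0 (fully open); squeeze is the grip in N (None keeps the last); returns when the fingers have stopped.
- r.sleep(seconds).
- r.inverse_kinematics(position, orientation): joint angles nearest the present ones, or None.
- optics.get_image(name): name is "side" or "top"; returns a dict with "pixels" (384x512x3 uint8, red, green, blue), "depth" (384x512 float32, m along the optical axis (not along the pixel's ray), 0 where there is no reading), "fx", "fy", "cx", "cy" (pixels), "camera_from_world" (4x4, takes a point from world to camera coordinates). Camera axes: x right, y down, z forward; pixel columns grow to the right and rows downward; lengths in m; the calibration is good to about 2 mm. A picture is of the moment at which its call begins.
A pose or a line that the arm cannot do raises r.PlanningError and nothing moves.
- r.hand_in(): hands the job in, once; it reports no verdict.
Readings, each from a call of its own:
- r.current_t(): time.
- r.current_q(): joint angles.
- r.current_qvel(): joint speeds.
- r.current_effort(): joint torques, N m.
- r.current_tool_pos(): TCP position.
- r.current_ee_rot(): TCP orientation.
- r.current_contact_force(): force on the tool from outside, world axes, zero at the start.
- r.current_torque(): the same for the moment, N m.
- r.current_opening(): opening from 0.0 (shut) to 1.0 (fully open).
Only numpy, scipy, OpenCV 4.12 (cv2) and the standard library are available. Lean on these libraries where they do the work, as an engineer would, in place of code of your own. Each camera call takes 0.05 s, during which the arm holds its last target. There are 200 camera calls.

## Working session

There is one attempt and no reset: what is moved stays moved. The work goes in short steps, each a Python script; the robot and the scene stay as the last script left them, time stands still between calls to the robot, and variables do not carry over. Pictures are saved under pics/ and viewed, about 8 in all and at most 12, crops included, and the job is handed in when it is done.

```bash
mkdir -p pics
cat > h.py <<'E'
import numpy as np, cv2
from cell import r, optics
def shot(name, tag):
    d=optics.get_image(name); cv2.imwrite(f'pics/{tag}.png', d['pixels'][:,:,::-1]); np.savez(f'pics/{tag}.npz',**d); return d
def cloud(d):
    z=d['depth']; v,u=np.mgrid[:z.shape[0],:z.shape[1]]
    p=np.stack([(u-d['cx'])/d['fx']*z,(v-d['cy'])/d['fy']*z,z,np.ones_like(z)],-1)
    return (p@np.linalg.inv(d['camera_from_world']).T)[...,:3]
def onplane(d,uv,z):
    M=np.linalg.inv(d['camera_from_world']); uv=np.atleast_2d(uv).astype(float)
    ray=np.c_[(uv[:,0]-d['cx'])/d['fx'],(uv[:,1]-d['cy'])/d['fy'],np.ones(len(uv))]@M[:3,:3].T
    o=M[:3,3]; return o+ray*((z-o[2])/ray[:,2])[:,None]
E
python3 - <<'E'
from h import *
for n in('top','side'):
    d=shot(n,n+'0'); print(n,d['fx'],np.linalg.inv(d['camera_from_world']).round(3).tolist())
    hsv=cv2.cvtColor(d['pixels'],cv2.COLOR_RGB2HSV); P=cloud(d)
    for c,lo,hi in(('red',(0,150,60),(6,255,255)),('red2',(172,150,60),(180,255,255)),('green',(40,100,40),(85,255,255)),('orange',(8,150,100),(22,255,255)),('blue',(95,120,60),(125,255,255))):
        k,l,s,ce=cv2.connectedComponentsWithStats(cv2.inRange(hsv,lo,hi))
        for i in range(1,k):
            if s[i,4]>60: print(c,s[i].tolist(),ce[i].round(1),np.median(P[l==i],0).round(3))
print(r.current_t(),r.finger_overhang,r.current_ee_rot(),r.current_tool_pos())
E
```

```text
top 378.5682264345795 [[0.003, -0.988, 0.151, 0.54], [-1.0, -0.007, -0.029, -0.053], [0.03, -0.151, -0.988, 0.805], [0.0, 0.0, 0.0, 1.0]]
red [108, 272, 31, 25, 568] [123.3 284. ] [0.481 0.155 0.138]
green [105, 216, 74, 94, 2956] [144.3 257.4] [0.529 0.134 0.06 ]
orange [174, 106, 67, 43, 1949] [206.5 127.4] [0.79  0.032 0.047]
orange [322, 226, 62, 71, 3811] [350.9 260.9] [ 0.517 -0.272  0.005]
blue [190, 104, 8, 9, 61] [193.8 107.8] [0.819 0.053 0.08 ]
blue [226, 117, 9, 20, 123] [230.3 126.4] [ 0.78 -0.02  0.08]
blue [277, 134, 22, 23, 384] [287.4 145.2] [ 0.739 -0.131  0.1  ]
blue [64, 272, 9, 8, 62] [ 68.1 275.7] [0.491 0.269 0.094]
side 445.6313155949544 [[-0.778, -0.351, 0.52, 0.121], [-0.628, 0.413, -0.66, 0.632], [0.017, -0.84, -0.542, 0.624], [0.0, 0.0, 0.0, 1.0]]
red [238, 227, 32, 21, 382] [253.5 236.8] [0.477 0.159 0.138]
green [215, 207, 29, 19, 311] [228.6 216. ] [0.549 0.141 0.138]
green [196, 240, 93, 55, 1198] [239.5 270.7] [0.487 0.179 0.06 ]
orange [310, 166, 70, 44, 1741] [344.8 187. ] [ 0.516 -0.278  0.006]
orange [150, 170, 63, 49, 1201] [178.3 196.1] [0.782 0.052 0.046]
blue [235, 145, 16, 13, 165] [242.8 150.9] [ 0.734 -0.126  0.1  ]
blue [193, 164, 14, 15, 128] [198.3 170.9] [ 0.771 -0.015  0.079]
blue [161, 173, 9, 15, 87] [165.2 179.8] [0.805 0.073 0.079]
blue [141, 264, 9, 9, 64] [145.2 267.5] [0.601 0.297 0.094]
blue [162, 266, 9, 9, 63] [166.1 269.5] [0.57  0.279 0.094]
blue [200, 285, 9, 10, 69] [204.2 289.7] [0.489 0.27  0.094]
blue [164, 290, 9, 10, 74] [168.  294.5] [0.525 0.315 0.094]
0.1 0.022 [ 9.92821543e-01  1.19603942e-01 -2.43102382e-05 -5.28836791e-04] [ 0.13059878 -0.53398781  0.25280507]
```

View pics/top0.png

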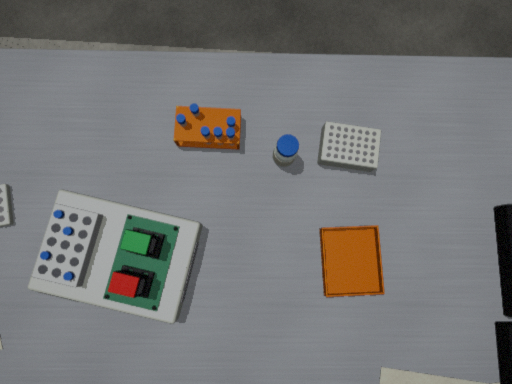

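View pics/side0.png

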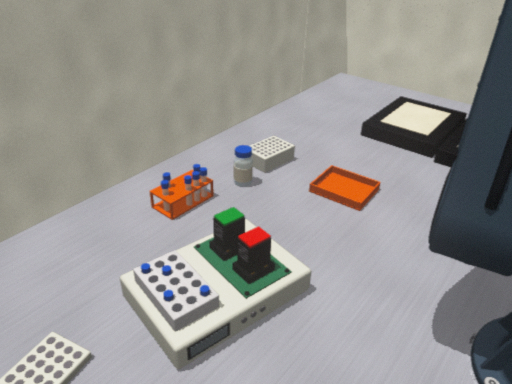

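The top view shows the red cap at (124,284), the green cap at (135,243) and the tray at (351,261). The side view shows the red cap at (254,237). The heating block is on the world +y side.

Run:
```python
from h import *
for n in('top','side'):
    d=dict(np.load(f'pics/{n}0.npz')); P=cloud(d); hsv=cv2.cvtColor(d['pixels'],cv2.COLOR_RGB2HSV)
    for c,lo,hi,z in(('red',(0,150,40),(6,255,255),.138),('green',(50,120,40),(75,255,255),.138)):
        m=(cv2.inRange(hsv,lo,hi)>0)&(abs(P[...,2]-z)<.004)
        uv=np.argwhere(m)[:,::-1]; w=onplane(d,uv,z)[:,:2]
        rc=cv2.minAreaRect((w*1000).astype(np.float32)); print(n,c,len(w),np.round(rc[0],1),np.round(rc[1],1),round(rc[2],1),np.median(P[m][:,2]).round(4))
    m=cv2.inRange(hsv,(8,150,60),(22,255,255)); m[:,:300]=0
    m=(m>0)&(P[...,2]<.05); w=P[m][:,:2]
    rc=cv2.minAreaRect((w*1000).astype(np.float32)); print(n,'tray',np.round(rc[0],1),np.round(rc[1],1),round(rc[2],1))
    # white incubator housing top
    m=(abs(P[...,2]-.056)<.003)&(P[...,1]>-.02); w=P[m][:,:2]
    rc=cv2.minAreaRect((w*1000).astype(np.float32)); print(n,'inc',np.round(rc[0],1),np.round(rc[1],1),round(rc[2],1))
```

```text
top red 563 [481.2 155.3] [46.3 34.3] 76.9 0.1384
top green 538 [553.1 138.5] [46.6 35. ] 76.3 0.1384
top tray [ 518.6 -270.4] [138.4 120. ] 2.7
top inc [632.3 171.6] [295.  424.4] 74.2
side red 371 [479.1 156.6] [47.7 37.2] 76.7 0.1385
side green 294 [550.3 139.9] [47.7 35.3] 79.7 0.1383
side tray [ 517.5 -271.3] [139.6 127.2] 2.3
side inc [910.5 167.3] [ 376.5 1676. ] 89.1
```

```bash
cat >> h.py <<'E'
from scipy.spatial.transform import Rotation as Ro
yaw=np.radians(-13.2); Rm=Ro.from_euler('z',yaw); FLIP=Ro.from_euler('x',np.pi)
C=np.array([.480,.156,.074]); G=.039
def pose(hL,hR,c=C):   # row heights in mm -> TCP pose
    th=np.arcsin((hL-hR)/30.); R=Rm*Ro.from_euler('x',th)
    return c+[0,0,(hL+hR)/2000]+R.apply([0,0,G]), (R*FLIP).as_quat()
def F(): return np.round(Rm.inv().apply(r.current_contact_force()),1), np.round(Rm.inv().apply(r.current_torque()),2)
E
python3 - <<'E'
from h import *
p,q=pose(0,0)
r.move_to(p+[0,0,.11],q); print(r.current_t(),F())
r.move_linear(p,vel=.12); print(r.current_t(),F(),r.current_tool_pos()-p)
r.set_gripper(0.0,20); print(r.current_t(),F(),r.current_opening(),Rm.inv().apply(r.current_tool_pos()-p))
shot('side','side1')
E
```

```text
2.8333 (array([0.5, 0.3, 0.5]), array([-0.04, -0.01,  0.05]))
3.9 (array([ 0.1, -0.7,  0.9]), array([ 0.  , -0.02, -0.01])) [3.97369004e-04 7.07802043e-05 6.11910358e-04]
4.3333 (array([ -1.3, -10.2,   8.9]), array([-1.69,  0.11,  0.06])) 0.5600174325803182 [ 0.00014431 -0.00094131  0.00061375]
```

View pics/side1.png

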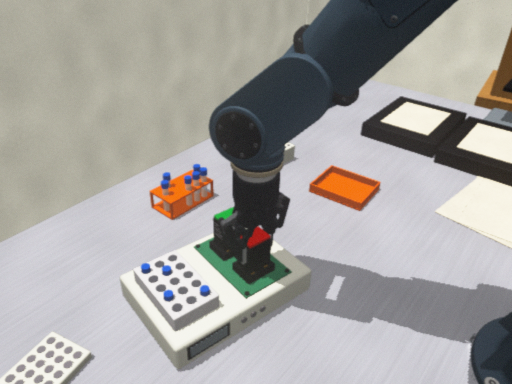

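Good grasp on the red module at about (258,245) and clear of the green one. The side force shows it sits about 1 mm towards −y. I'll recentre, tighten and try the first rock in small steps.

```bash
sed -i 's/^C=.*/C=np.array([.480,.156,.074])+Rm.apply([0,-.0012,0])/' h.py
cat >> h.py <<'E'
def actual():   # actual row heights (mm) and lateral offset, if the grasp does not slip
    R=Ro.from_quat(r.current_ee_rot())*FLIP; M=Rm.inv().apply(r.current_tool_pos()-R.apply([0,0,G])-C)*1000
    th=(Rm.inv()*R).as_euler('xyz')[0]; s=15*np.sin(th)
    return np.round([M[2]+s,M[2]-s,M[1],np.degrees(th)],2)
def go(hL,hR,c=C,vel=.02):
    p,q=pose(hL,hR,c); r.move_linear(p,q,vel=vel); f,t=F(); print(f'{r.current_t():.2f}',(hL,hR),actual(),f,t[0],flush=True); return f,t
E
python3 - <<'E'
from h import *
r.set_gripper(0.0,60); print(F(),r.current_opening())
go(0,0)
for h in (.5,1,1.5,2,2.5,3):
    f,t=go(h,0)
    if f[2]<-12: break
E
```

```text
(array([ -1.1, -10.5,  10.8]), array([-1.66,  0.25,  0.06])) 0.5519129367860502Traceback (most recent call last):
  File "<stdin>", line 3, in <module>
  File "h.py", line 25, in go
    p,q=pose(hL,hR,c); r.move_linear(p,q,vel=vel); f,t=F(); print(f'{r.current_t():.2f}',(hL,hR),actual(),f,t[0],flush=True); return f,t
        ~~~~^^^^^^^^^
  File "h.py", line 18, in pose
    return c+[0,0,(hL+hR)/2000]+R.apply([0,0,G]), (R*FLIP).as_quat()
                                             ^
NameError: name 'G' is not defined
```

The sed also removed `G`, which was on the same line, so I'll put it back.

```bash
sed -i 's/^C=.*/&; G=.039/' h.py
python3 - <<'E'
from h import *
go(0,0)
for h in (.5,1,1.5,2,2.5,3):
    f,t=go(h,0)
    if f[2]<-12: break
E
```

```text
4.85 (0, 0) [0.73 0.72 0.02 0.01] [-1.5 -1.8  7.9] -0.14
5.10 (0.5, 0) [1.18 0.67 0.03 0.98] [-1.5 -0.6  6. ] -0.44
5.35 (1, 0) [ 1.73  0.73 -0.01  1.93] [-2.2 -1.2  7.4] -0.52
5.60 (1.5, 0) [2.33 0.83 0.   2.88] [-3.  -1.5  9.2] -0.69
5.85 (2, 0) [ 2.91  0.9  -0.02  3.84] [-2.9 -0.5 11.6] -0.75
6.10 (2.5, 0) [ 3.53  1.02 -0.06  4.8 ] [-3.7 -2.3 12.4] -0.85
6.35 (3, 0) [ 4.14  1.13 -0.07  5.76] [-3.3 -2.1 13.8] -0.94
```

The module rocks freely, with the arm pressing down slightly. Now I'll alternate sides with a small height bias that keeps the net pull near 5 N, below the 8 N where the board starts to lift.

```bash
cat >> h.py <<'E'
def rock(hL,hR,toL,toR,b,n=6,target=-5,lim=-13):
    for i in range(1,n+1):
        f,t=go(round(hL+(toL-hL)*i/n+b,2),round(hR+(toR-hR)*i/n+b,2))
        b+=np.clip(.6*(f[2]-target)/11,-.4,.5)
        if f[2]<lim: print('STOP pull'); break
    return round(b,2)
E
python3 - <<'E'
from h import *
b=rock(3,0,3,0,.9,2)
b=rock(3,0,3,5.5,b,8); print('b',b)
E
```

```text
6.60 (3.9, 0.9) [ 4.25  1.25 -0.07  5.73] [-0.9 -2.3  6. ] -0.85
6.85 (np.float64(4.4), np.float64(1.4)) [ 4.31  1.31 -0.08  5.73] [ 1.3 -2.5 -1.7] -0.79
7.10 (np.float64(4.58), np.float64(2.27)) [4.23 1.91 0.01 4.42] [ 2.8 -0.7 -6.2] -0.23
7.35 (np.float64(4.51), np.float64(2.89)) [4.23 2.6  0.09 3.13] [ 2.6  0.4 -8.3] 0.11
7.60 (np.float64(4.33), np.float64(3.4)) [4.16 3.21 0.13 1.82] [ 2.4  2.9 -7.6] 0.39
7.85 (np.float64(4.19), np.float64(3.94)) [4.1  3.82 0.15 0.53] [ 1.2  2.5 -8.5] 0.6
8.10 (np.float64(4.0), np.float64(4.44)) [ 3.94  4.35  0.12 -0.79] [ 1.4  2.5 -7.8] 0.79
8.35 (np.float64(3.85), np.float64(4.97)) [ 3.84  4.93  0.13 -2.09] [ 1.2  3.5 -7.9] 0.92
8.60 (np.float64(3.69), np.float64(5.5)) [ 3.73  5.52  0.12 -3.41] [ 1.1  3.9 -6.8] 0.97
8.85 (np.float64(3.59), np.float64(6.09)) [ 3.63  6.1   0.11 -4.73] [-0.3  4.3 -6.8] 1.05
b 0.49
```

```bash
python3 - <<'E'
from h import *
b=rock(3,5.5,8.5,5.5,.45,9); print('b',b)
shot('side','side2')
E
python3 -c "
import cv2;a=cv2.imread('pics/side2.png')[190:310,180:330];cv2.imwrite('pics/side2c.png',cv2.resize(a,None,fx=4,fy=4,interpolation=3))"
```

```text
9.10 (4.06, 5.95) [ 4.15  6.02 -0.08 -3.57] [ 0.5  5.5 -7.4] 0.94
9.35 (np.float64(4.54), np.float64(5.82)) [ 4.67  5.96 -0.21 -2.46] [-0.1  2.6 -4.9] 0.44
9.60 (np.float64(5.16), np.float64(5.82)) [ 5.21  5.9  -0.32 -1.31] [ 0.4 -0.  -3.8] -0.11
9.85 (np.float64(5.83), np.float64(5.89)) [ 5.76  5.85 -0.36 -0.18] [ 1.5 -1.7 -4.7] -0.6
10.10 (np.float64(6.46), np.float64(5.91)) [ 6.3   5.78 -0.35  0.99] [ 1.6 -4.  -5.7] -0.86
10.35 (np.float64(7.03), np.float64(5.87)) [ 6.81  5.68 -0.33  2.16] [ 1.7 -4.5 -6.8] -1.02
10.60 (np.float64(7.55), np.float64(5.77)) [ 7.37  5.61 -0.28  3.35] [ 1.9 -4.8 -6.9] -1.16
10.85 (np.float64(8.06), np.float64(5.67)) [ 7.9   5.53 -0.18  4.53] [ 2.1 -5.8 -7.1] -1.28
11.10 (np.float64(8.55), np.float64(5.55)) [ 8.42  5.44 -0.12  5.71] [ 2.  -4.5 -8.6] -1.26
b -0.14
```

View pics/side2c.png

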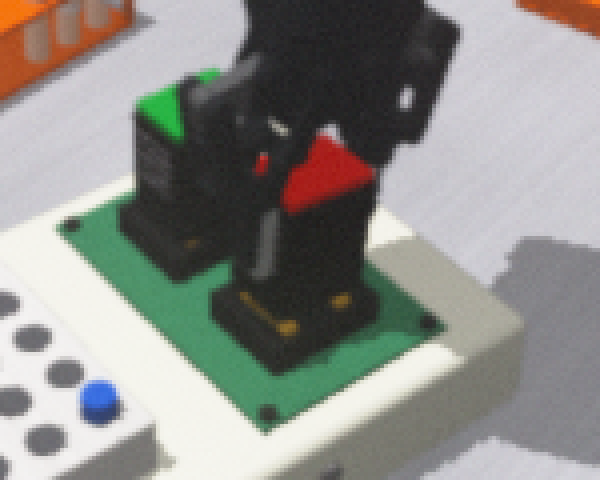

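The crop shows the brass contacts of the red module (around (270,310) and (340,298) in the crop) out of the socket, so it is rising. The green module is unaffected.

Run:
```python
from h import *
b=rock(8.5,5.5,8.5,11.2,-.05,9); print('b',b)
b=rock(8.5,11.2,14,11.2,b,9); print('b',b)
shot('side','side3')
```

```text
11.40 (8.45, 6.08) [8.29 5.93 0.08 4.5 ] [ 2.6 -5.2 -8.2] -1.12
11.65 (np.float64(8.28), np.float64(6.54)) [8.28 6.53 0.25 3.34] [ 2.7 -4.1 -6.2] -0.77
11.90 (np.float64(8.21), np.float64(7.11)) [8.26 7.13 0.33 2.15] [ 1.  -1.2 -6.6] -0.2
12.15 (np.float64(8.12), np.float64(7.66)) [8.26 7.77 0.43 0.95] [ 0.7  1.7 -5.8] 0.44
12.40 (np.float64(8.08), np.float64(8.25)) [ 8.24  8.37  0.46 -0.24] [ 0.2  3.3 -6. ] 0.86
12.65 (np.float64(8.02), np.float64(8.82)) [ 8.18  8.94  0.36 -1.46] [ 0.6  4.7 -5.1] 0.97
12.90 (np.float64(8.02), np.float64(9.45)) [ 8.09  9.5   0.21 -2.68] [-0.2  3.8 -6.2] 1.02
13.15 (np.float64(7.95), np.float64(10.02)) [ 8.02 10.07  0.08 -3.92] [ 1.2  3.3 -4.7] 0.9
13.40 (np.float64(7.97), np.float64(10.67)) [ 8.   10.68  0.03 -5.13] [ 0.1  4.9 -4.4] 0.85
b -0.5
13.65 (np.float64(8.61), np.float64(10.7)) [ 8.59 10.67 -0.23 -3.98] [ 1.7  3.8 -8.4] 0.82
13.90 (np.float64(9.04), np.float64(10.51)) [ 9.02 10.51 -0.35 -2.85] [ 2.   0.3 -7.2] 0.16
14.15 (np.float64(9.53), np.float64(10.39)) [ 9.52 10.41 -0.34 -1.7 ] [ 1.7 -1.2 -6.3] -0.34
14.40 (np.float64(10.07), np.float64(10.32)) [10.1  10.38 -0.35 -0.54] [ 2.  -3.1 -3.3] -0.76
14.65 (np.float64(10.77), np.float64(10.42)) [10.75 10.42 -0.2   0.63] [ 1.4 -3.4 -4.3] -0.76
14.90 (np.float64(11.42), np.float64(10.45)) [11.88 10.9   0.52  1.88] [ 1.3 -1.   2.2] -0.44
15.15 (np.float64(12.43), np.float64(10.85)) [12.94 11.36  0.28  3.03] [-0.5  0.8  3.8] 0.25
15.40 (np.float64(13.52), np.float64(11.33)) [ 1.362e+01  1.145e+01 -1.000e-02  4.160e+00] [1.  1.2 1.4] 0.18
15.65 (np.float64(14.48), np.float64(11.68)) [14.37 11.6  -0.18  5.31] [-0.6  0.8 -0.1] 0.07
b 0.74
```

```bash
python3 - <<'E'
from h import *
b=rock(14,11.2,14,15,.3,6,target=-3); print('b',b)
f,t=go(15,15)
f,t=go(18,18)
if f[2]>-6:
    go(45,45,vel=.06); go(90,90,vel=.1); r.sleep(.3); print(F())
for n in('side','top'): d=shot(n,n+'4')
E
python3 -c "
import cv2,numpy as np
a=cv2.imread('pics/side4.png')[130:310,170:330];b=cv2.imread('pics/top4.png')[190:370,60:220]
cv2.imwrite('pics/c4.png',cv2.resize(np.hstack([a,b]),None,fx=2.4,fy=2.4,interpolation=3))"
```

```text
15.95 (14.3, 12.13) [14.15 11.99  0.17  4.14] [-0.  -0.1 -0.4] -0.06
16.20 (np.float64(14.44), np.float64(12.91)) [14.38 12.84  0.18  2.95] [-0.8 -0.  -0.6] -0.05
16.45 (np.float64(14.57), np.float64(13.67)) [14.54 13.62  0.14  1.76] [ 0.  -0.2 -1.3] -0.01
16.70 (np.float64(14.67), np.float64(14.4)) [14.65 14.36  0.15  0.56] [-1.   0.1  0.2] -0.02
16.95 (np.float64(14.84), np.float64(15.21)) [14.8  15.15  0.16 -0.66] [ 0.8  0.9 -1.4] 0.01
17.20 (np.float64(14.93), np.float64(15.93)) [14.89 15.87  0.14 -1.86] [ 0.8 -0.3 -0.4] 0.04
b 1.07
17.45 (15, 15) [15.   15.   -0.4  -0.02] [ 0.3  0.6 -0.3] -0.05
17.75 (18, 18) [18.22 18.22  0.17  0.  ] [ 0.   0.2 -1. ] -0.0
18.35 (45, 45) [ 4.513e+01  4.513e+01 -2.000e-02  1.000e-02] [-1.  -0.3 -0.6] 0.02
18.95 (90, 90) [ 8.953e+01  8.953e+01 -1.300e-01 -1.000e-02] [-0.1  0.1 -1.1] -0.01
(array([ 0.1, -0.6, -1.8]), array([0.  , 0.02, 0.03]))
```

View pics/c4.png

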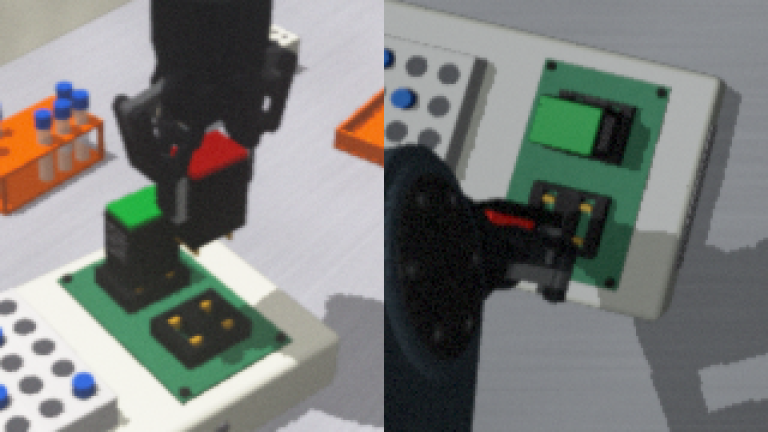

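The module is out. The left crop shows it upright in the jaws with the socket empty and its four clips visible, and the green module is still seated. Next I'll carry it in a straight line to the tray.

```bash
python3 - <<'E'
from h import *
q=(Ro.from_euler('z',np.radians(2.5))*FLIP).as_quat()
x,y=.518,-.271
p=r.current_tool_pos()
r.move_linear([x,y,p[2]],q,vel=.2); r.sleep(.3)
f0=r.current_contact_force()[2]; print(r.current_t(),f0)
r.move_linear([x,y,.064],vel=.1); r.sleep(.2); print(r.current_t(),r.current_tool_pos(),r.current_contact_force()[2])
z=.060
while z>.050:
    r.move_linear([x,y,z],vel=.02); f=np.mean([r.current_contact_force()[2] for _ in range(3)])
    print(round(z,4),r.current_tool_pos()[2].round(4),round(f-f0,1))
    if f-f0>4: break
    z-=.0006
print(r.current_t()); shot('side','side5')
E
python3 -c "
import cv2
a=cv2.imread('pics/side5.png')[110:230,270:430];cv2.imwrite('pics/c5.png',cv2.resize(a,None,fx=4,fy=4,interpolation=3))"
```

```text
21.9417 -1.5699044308091952
23.6833 [ 0.51812983 -0.27107697  0.06434288] -1.050569951961854
0.06 0.0598 0.4
0.0594 0.0594 0.3
0.0588 0.0588 0.3
0.0582 0.0582 1.8
0.0576 0.0575 0.4
0.057 0.0569 -0.6
0.0564 0.0563 1.1
0.0558 0.0559 1.8
0.0552 0.0558 8.9
26.0333
```

View pics/c5.png

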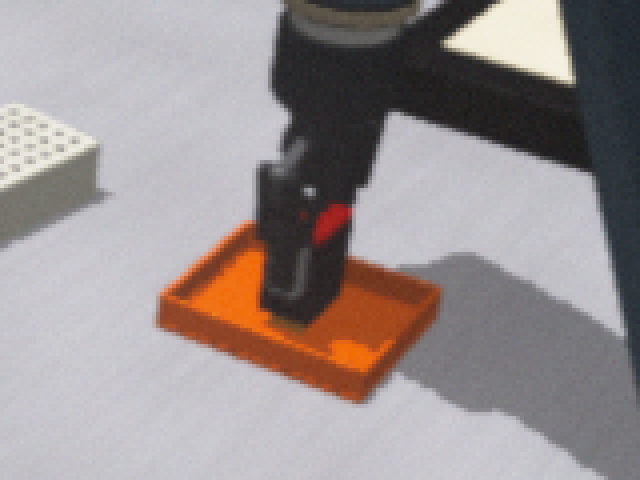

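The module stands on the tray floor, with its brass row on the floor at (290,322) in the crop. Contact came at the expected TCP height of 0.0558 m. Next is release, retreat and a check.

```bash
python3 - <<'E'
from h import *
p=r.current_tool_pos()
r.set_gripper(1.0); r.sleep(.2)
r.move_linear([.518,-.271,.20],vel=.12)
r.move_linear([.36,-.40,.26],vel=.25); r.sleep(.3)
print(r.current_t(),r.current_opening(),r.current_contact_force())
for n in('top','side'):
    d=shot(n,n+'6'); P=cloud(d); hsv=cv2.cvtColor(d['pixels'],cv2.COLOR_RGB2HSV)
    for c,lo,hi in(('red',(0,150,40),(6,255,255)),('green',(50,120,40),(75,255,255)),('blue',(95,120,60),(125,255,255))):
        m=(cv2.inRange(hsv,lo,hi)>0)&(P[...,2]>(.07))
        if m.sum()<20: print(n,c,m.sum()); continue
        if c!='blue':
            zz=np.percentile(P[m][:,2],70); m&=abs(P[...,2]-zz)<.004; w=P[m]; rc=cv2.minAreaRect((w[:,:2]*1000).astype(np.float32))
            A=np.c_[w[:,:2],np.ones(len(w))]; s=np.linalg.lstsq(A,w[:,2],rcond=None)[0]
            print(n,c,m.sum(),np.round(rc[0],1),np.round(rc[1],1),round(rc[2],1),w[:,2].mean().round(4),'slope',s[:2].round(3))
        else:
            w=P[m&(P[...,0]>.65)]; print(n,'jar',np.median(w[(w[:,2]>.095)],0).round(3))
E
python3 -c "
import cv2,numpy as np
a=cv2.imread('pics/side6.png');b=cv2.imread('pics/top6.png')
cv2.imwrite('pics/c6.png',cv2.resize(np.hstack([a,b]),(800,300)))"
```

```text
29.4083 1.001541923205788 [ 0.04030095 -0.35426097  1.15321828]
top red 426 [ 519.  -268.9] [33.7 46.1] 0.7 0.0805 slope [-0.005 -0.001]
top green 529 [552.9 138.8] [46.2 33.9] 76.6 0.1384 slope [-0.003  0.003]
top jar [ 0.739 -0.131  0.1  ]
side red 126 [ 517.7 -268.5] [32.3 47.1] 2.0 0.0802 slope [-0.013 -0.005]
side green 288 [550.7 139.4] [45.  34.3] 77.1 0.1383 slope [ 0.016 -0.006]
side jar [ 0.736 -0.129  0.1  ]
```

View pics/c6.png

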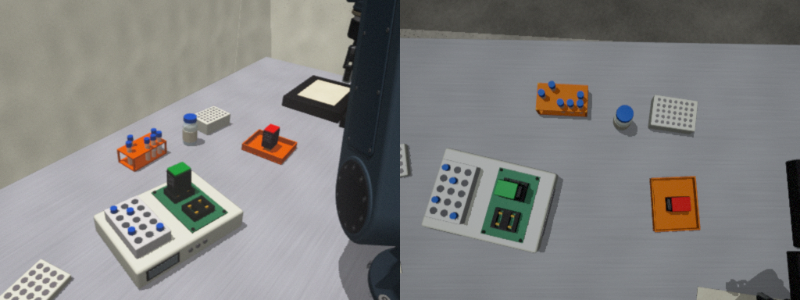

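The red module stands upright in the tray (side half (270,135), top half (679,204)). The green one is still plugged in and the rack, jar and tip box have not moved.

```bash
python3 -c "
from h import *
r.hand_in(); print(r.current_t())"
```

```text
the job is handed in; nothing more can be done
the job is handed in; nothing more can be done
```

The red module is out of its socket and standing upright in the orange tray. I handed the job in at about 29.5 s of the 48 s allowed; the hand-in reports no verdict.

- **Extraction:** I rocked the module about 5 to 6 degrees each way. The net upward pull read after each step never passed 9 N. From the board's spring figures that is a lift of well under 1 mm; I did not measure the board height directly.
- **Placing:** I carried it level to the tray, lowered it until it touched the floor, then opened the gripper and backed away.
- **Red module:**
  - It stands within about 2 mm of the tray centre.
  - Its cap top is at 80 mm, which puts its centre about 48 mm above the bench.
  - Its tilt is under 1 degree by both cameras.
- **Green module:** It is still plugged in, with its cap at 138.4 mm as before and no position change beyond camera noise.
- **Other items:** The jar's measured position matches the start to about 2 mm. The rack and tip box look unmoved in the pictures; I did not measure them.
- **Robot:** It was clear of everything.

No check failed. The two cameras differ by 1 to 2 mm, which is within their calibration.

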